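# Clear the swing-lid bin and hold its flap open

## Task

Somebody has parked the small clear storage box on top of the swing-lid bin: lift it off with a gentle grip, as its thin plastic cracks easily, and set it down softly and upright on the rubber mat, clear of the bin. Then press one half of the bin's sprung flap down with the shut fingers, gently, until the flap is tilted about 45 degrees, and keep it there for at least 3 seconds so that I can tip in the sweepings; finish while still holding it at that tilt. Leave the bin standing where it is and do not disturb the bucket, the plunger and the pipe wrench.

Things in the scene. Friction and masses are not known exactly. Their poses are not given: they have to be found in the camera images.
- bin: Round swing-lid bin, loose, 1.2 kg: brushed-steel shell 176 mm across; on top a flat black collar ring, 184 mm outer, 140 mm inner diameter, upper face 200 mm above the bin's underside. Origin: centre of the underside, z up. The flap's pivot runs along the bin's own y axis through its centre line: press on its +x or -x half. Empty inside.
- flap (a joint): Tilt of the bin's flap in rad: 0 level (shut), positive when its half on the bin's +x side is down, negative when the -x half is down, stops at +-1.3; 45 degrees is 0.785. A spring of about 0.3 N m per rad returns it to level from either side: holding 45 degrees takes about 5 to 8 N at 30 to 45 mm from the pivot.
- flap_centre (a point): Centre of the flap's upper face, on the pivot line. The flap is a flat steel disc 134 mm in diameter, 4 mm thick, set in the collar ring; level, its upper face lies 3 mm below the collar's and 197 mm above the bin's underside. The pivot line shows as a dark rod across the disc between two small steel lugs (4 mm high) on the collar. Its axes tilt with the flap.
- box: Clear plastic box, white snap latches on its short ends, lying flat across the bin's collar; loose, about 0.22 kg. 167 mm along its x, 62 mm along its y (grip across this; the lid, 44 to 58 mm up, is widest, the tub below 59 mm), 60 mm tall. Origin: centre of its underside, z up. A grip of 20 to 40 N holds it; it cracks if squeezed above 50 N a finger, knocked hard or dropped.
- mat: Grey ribbed rubber mat on the cabinet's base, 4 mm thick, upper face at z = 0.004; x from 0.17 to 1.03, y from -0.75 to 0.75. Origin: centre of its underside. Fixed.
- bucket: Blue plastic bucket, 210 mm wide at the rim (226 over the handle's ears, the wire bail reaches 125 mm from the centre), 190 mm tall; loose bystander. Origin: centre of its underside.
- plunger: White plunger, cup 128 mm in diameter downward, short wooden handle up to 185 mm; loose bystander. Origin: centre of its underside.
- wrench: Pipe wrench with orange grip lying flat, 312 mm long along its x, 60 mm wide, 25 mm high; loose bystander beyond the bin. Origin: at the middle of its length, on its underside.

How it is judged:
By the outcome, as a careful person would: the job done as asked, in the order asked, and still so for the second after the job is handed in, while the arm keeps its last pose, push and grip.
It also fails if it takes over 59 s, if anything falls off the work surface, if the arm or the gripper's body presses on something with over 40 N, if the wrist force passes 120 N, or if a joint passes its speed limit or range.

## Robot

A 6-joint arm with a two-finger parallel gripper is mounted at the origin on the work surface. World frame = base frame: x ahead of the robot, y to its left, z up, the work surface at z = 0. Lengths are in m, angles in degrees, forces in N, time in s.
With the tool pointing down it reaches from about 0.375 to 0.925 m from the base axis. Payload 5.7 kg.
Tool frame: the origin (TCP) lies midway between the tips of the shut fingers; the grasp point (between the pads) lies 19 mm behind it (ctrl.hold_point_z is the distance from the TCP to the grasp point, in m); z points along the fingers, y is the line along which they close (so a half turn about z gives the same grasp; the last joint's range is limited). The gripper opens to 85 mm and grips with 20 to 120 N. Pads are 22 mm wide; open, the fingers measure 114 mm over their backs; the gripper's body (76 mm by 85 mm) begins 54 mm behind the grasp point. The pads swing forward as they close: fully open they stand 13 mm farther back than shut.
Start: joints at [58.321, 20.558, 86.54, -0, 72.909, -6.595], TCP at [0.254, 0.543, 0.231] pointing down, gripper open.
Joint ranges: [-170.27, 170.27], [-57.76, 135], [12.27, 136.19], [-55.21, 235.2], [11.17, 155.16], [-170.74, 170.74]. Speed limits (degrees/s): [136.94, 136.94, 180, 180, 180, 180].

## Interface

Orientations are given as [roll, pitch, yaw] about the fixed x, y, z axes, in that order (R = Rz(yaw) Ry(pitch) Rx(roll)).
In Python, from cell import ctrl gives the robot as it stands. The module is installed in compiled form; this text tells all that it offers.
- The arm moves only by the tool apply_moves, never from a script. Its argument "motion" is a list of rows, each an object with "jaw": the finger opening in mm, from 0 to 85.4; "dp": the shift along the tool's x, y, z in mm, a list of three; "angular": the turn, a rotation vector about the tool's x, y, z in rad, a list of three. A call has 1 to 12 rows; each row shifts and turns the commanded pose from where the row before left it, along the tool's axes as they then stand; what a row does not reach is not made up. A row lasts 1/8 s, in which the tool goes at most 62.5 mm and 10.7 degrees, less where a joint would pass 70% of its speed; a pose out of reach is approached as far as the arm can. A call is refused whole if a number of a shift passes 62.5 or a number of a turn 0.188, either way. A call with a gripper value outside its range is refused whole. The fingers move at their own pace and stop on an object; "grip_force" is the grip in N (left out, the last holds). Time passes only in rows, so rows that do not move let the fingers close. It gives the time, the measured TCP pose, the force, the opening and the grip force at its end, in the units of the state.
- ctrl.sense(): the state, without advancing time (a new reading comes with each control period).
- ctrl.grab_frame(name): name is "scene" or "side" or "wrist"; returns the picture (384x512x3 uint8, red, green, blue); there is no depth.
- ctrl.camera_info(name): a dict with "camera_matrix" (3x3 intrinsics, pixels), "dist" ([k1, k2, p1, p2, k3] as OpenCV has them; the pictures are not rectified), "R" (3x3) and "t" (3): a world point X has camera coordinates R X + t. Camera axes: x right, y down, z forward; pixel columns grow to the right and rows downward; lengths in m; the calibration is good to about 2 mm. A picture is of the moment at which its call begins: read the wrist's pose just before it. camera_info takes no time and is no camera call; for the wrist camera it gives the pose at the moment of the call.
- ctrl.sign_off(): hands the job in; it is judged then, once.
Trained networks look in the newest picture that a camera, given by its name, has taken for a name from the list of things; names that differ only in an ending like _2 or _b are one class to them, and where a whole thing is asked for, a point or a joint stands for the part that bears it (a point fixed in the world has none). Each returns a list of dicts, best first, with "score" (0 to 1); they miss things now and then, are a little off and sometimes report something else, mostly with a low value. They report only what shows in the picture. A call takes as long as a camera call.
- ctrl.find_in(camera, name): "rect" ([centre column, centre row, width, height] in pixels, round what is visible of it).
- ctrl.cut_out(camera, name): "region" (384x512 bool, what is visible of it) and "rect" ([centre column, centre row, width, height] in pixels, round what is visible of it).
The state is a dict: "time_s": time; "joint_positions": joint angles; "qvel": joint speeds; "tau": joint torques, N m; "tool_pos": TCP position; "tcp_rot": TCP orientation; "ft_force": force on the tool from outside, world axes, zero at the start; "moment": the same for the moment, N m; "grip_width": finger opening in m; "gripper_force": force on a finger pad.
Only numpy, scipy, OpenCV 4.12 (cv2) and the standard library are available. Lean on these libraries where they do the work, as an engineer would, in place of code of your own. Each camera call takes 0.05 s, during which the arm holds its last target. There are 200 camera calls.

## Working session

There is one attempt and no reset: what is moved stays moved. The work goes in short steps, Python scripts to look and compute and a tool call to move; the robot and the scene stay as the last step left them, time stands still between calls to the robot, and variables do not carry over. Pictures are saved under pics/ and viewed, at most 10 in all, crops included, and the job is handed in when it is done.

Besides the shell and the picture viewer there is one more tool, called after "Request:" as a command line: name --argument value ..., lists and objects as JSON in quotes. apply_moves: Moves the arm, as the interface text tells. Its arguments: {"type":"object","properties":{"motion":{"type":"array"},"grip_force":{"type":"number"}},"required":["motion"]}

```bash
mkdir -p pics; cat > h.py <<'E'
import numpy as np, cv2
from cell import ctrl
def snap(n,f):
    im=ctrl.grab_frame(n); cv2.imwrite('pics/'+f,im[:,:,::-1]); return im
def ray(n,uv,z,ci=None):
    c=ci or ctrl.camera_info(n); R=np.array(c['R']);t=np.array(c['t'])
    p=cv2.undistortPoints(np.array(uv,float).reshape(-1,1,2),np.array(c['camera_matrix']),np.array(c['dist'])).reshape(-1,2)
    d=np.c_[p,np.ones(len(p))]@R; o=-R.T@t
    return o+d*((np.asarray(z)-o[2])/d[:,2])[:,None]
def proj(n,X):
    c=ctrl.camera_info(n)
    return cv2.projectPoints(np.array(X,float).reshape(-1,1,3),cv2.Rodrigues(np.array(c['R']))[0],np.array(c['t']),np.array(c['camera_matrix']),np.array(c['dist']))[0].reshape(-1,2)
E
python3 - <<'E'
from h import *
np.set_printoptions(precision=3,suppress=True)
s=ctrl.sense(); print({k:s[k] for k in('time_s','tool_pos','tcp_rot','ft_force','grip_width')})
ims=[snap(n,n+'0.png') for n in('scene','side','wrist')]
cv2.imwrite('pics/all0.png',cv2.resize(np.vstack([np.hstack(ims[:2]),np.hstack([ims[2],ims[2]*0])])[:,:,::-1],(800,600)))
for n in('scene','side'):
    c=ctrl.camera_info(n);print(n,-np.array(c['R']).T@c['t'])
    for k in('bin','box','bucket','plunger','wrench'):
        print(k,[(round(d['score'],2),np.round(d['rect'])) for d in ctrl.find_in(n,k)[:2]])
E
```

```text
{'time_s': 0.0, 'tool_pos': array([0.254, 0.543, 0.23 ]), 'tcp_rot': array([-179.892,   -0.013,  154.916]), 'ft_force': array([-0.673, -0.113,  0.406]), 'grip_width': 0.085556198171355}
scene [1.321 0.071 1.133]
bin [(0.64, array([213., 153.,  56.,  65.]))]
box [(0.79, array([216., 117.,  60.,  27.]))]
bucket [(0.94, array([ 91., 171.,  81.,  87.])), (0.75, array([215., 256.,  37.,  95.]))]
plunger [(0.82, array([388., 190.,  40.,  49.]))]
wrench [(0.82, array([215., 256.,  38.,  89.]))]
side [0.502 0.833 1.04 ]
bin [(0.89, array([324., 190.,  63.,  77.]))]
box [(0.66, array([330., 159.,  31.,  46.]))]
bucket [(0.78, array([296., 117.,  60.,  74.]))]
plunger [(0.74, array([255., 361.,  50.,  45.]))]
wrench [(0.92, array([219., 200.,  88.,  27.]))]
```

View pics/all0.png

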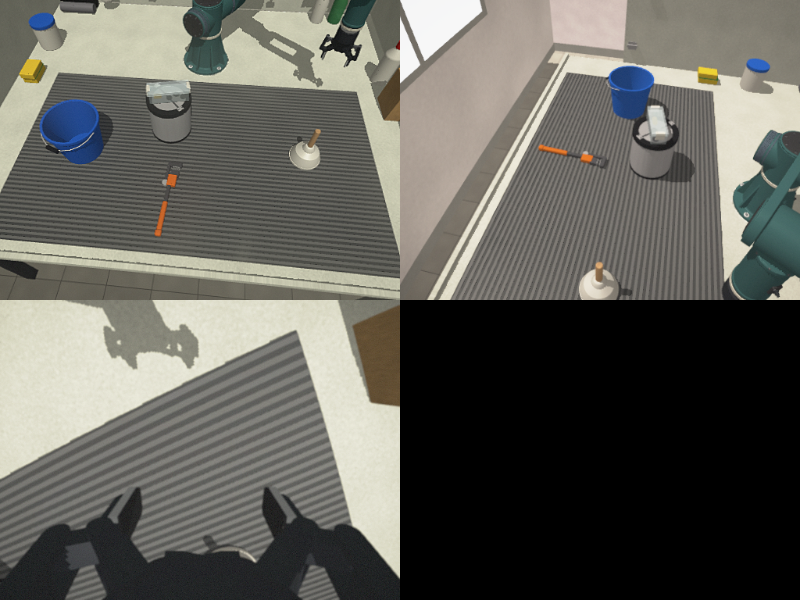

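The overview shows the box lying across the bin's near edge at scene (216,117), with the bin at (213,153), the bucket at left (91,171), the plunger at right (388,190) and the wrench in front at (215,256). Next I'll enlarge the bin area and work out coarse positions.

```bash
python3 - <<'E'
from h import *
np.set_printoptions(precision=3,suppress=True)
ims=[]
for n,(u,v) in (('scene',(214,140)),('side',(326,180))):
    im=cv2.imread(f'pics/{n}0.png')[v-60:v+60,u-40:u+40]
    ims.append(cv2.resize(im,None,fx=5,fy=5,interpolation=cv2.INTER_CUBIC))
cv2.imwrite('pics/crop0.png',np.hstack(ims))
for n in('scene','side'):
    for k,z in(('bin',.1),('box',.234),('bucket',.1),('plunger',.06),('wrench',.015)):
        d=ctrl.find_in(n,k)
        d=ctrl.cut_out(n,k)
        if not d: print(n,k,'none');continue
        d=d[0]; print(n,k,round(d['score'],2),ray(n,[d['rect'][:2]],z)[0])
        if k=='box':
            m=d['region'].astype(np.uint8); r=cv2.minAreaRect(cv2.findNonZero(m)); print(r, ray(n,cv2.boxPoints(r),.264))
E
```

```text
scene bin 0.79 [ 0.499 -0.125  0.1  ]
scene box 0.91 [ 0.476 -0.12   0.234]
((215.54248046875, 117.15342712402344), (27.636783599853516, 56.52978515625), 83.9909896850586) [[ 0.464 -0.206  0.264]
 [ 0.423 -0.039  0.264]
 [ 0.534 -0.019  0.264]
 [ 0.572 -0.178  0.264]]
scene bucket 0.84 [ 0.604 -0.517  0.1  ]
scene plunger 0.86 [0.578 0.448 0.06 ]
scene wrench 0.72 [ 0.834 -0.082  0.015]
side bin 0.85 [ 0.461 -0.123  0.1  ]
side box 0.86 [ 0.464 -0.112  0.234]
((329.3315124511719, 159.94699096679688), (52.21586608886719, 24.449031829833984), 80.90972137451172) [[ 0.526 -0.178  0.264]
 [ 0.454 -0.215  0.264]
 [ 0.416  0.012  0.264]
 [ 0.479  0.042  0.264]]
side bucket 0.94 [ 0.618 -0.498  0.1  ]
side plunger 0.62 [0.57  0.462 0.06 ]
side wrench 0.79 [ 0.801 -0.08   0.015]
```

View pics/crop0.png

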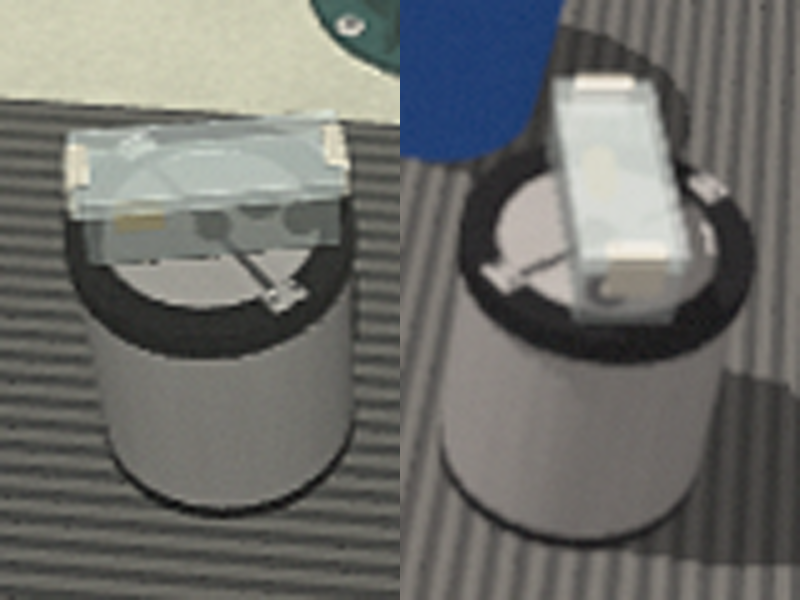

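The crops show the box's lid corners clearly. The pivot lugs are at scene crop (285,295) and side crop (503,275) and (710,185). I'll fit both poses.

```bash
python3 - <<'E'
from h import *
np.set_printoptions(precision=3,suppress=True)
S=lambda a:np.array(a,float)/5+[174,80]
D=lambda a:(np.array(a,float)-[400,0])/5+[286,120]
print('box scene top',ray('scene',S([(68,133),(340,118),(347,192),(70,217)]),.262))
print('box scene bottom',ray('scene',S([(90,262),(340,242)]),.204))
print('box side top',ray('side',D([(555,78),(650,80),(685,250),(575,255)]),.262))
print('box side bottom',ray('side',D([(575,318),(685,312)]),.204))
print('lug',ray('scene',S([(285,295)]),.206),ray('side',D([(503,275),(710,185)]),.206))
# collar: fit circle to outer-edge points
for n,p in(('scene',S([(66,230),(90,308),(140,345),(210,358),(290,335),(335,290),(352,230)])),('side',D([(460,235),(480,295),(530,335),(600,360),(680,350),(735,310),(753,255),(720,185)]))):
    q=ray(n,p,.202)[:,:2]
    A=np.c_[2*q,np.ones(len(q))]; x=np.linalg.lstsq(A,(q**2).sum(1),rcond=None)[0]
    print(n,'circle',x[:2],np.sqrt(x[2]+x[:2]@x[:2]))
    from scipy.optimize import least_squares
    print(least_squares(lambda c:np.linalg.norm(q-c,axis=1)-.092,x[:2]).x)
E
```

```text
box scene top [[ 0.463 -0.201  0.262]
 [ 0.435 -0.039  0.262]
 [ 0.495 -0.028  0.262]
 [ 0.53  -0.188  0.262]]
box scene bottom [[ 0.513 -0.186  0.204]
 [ 0.483 -0.035  0.204]]
box side top [[ 0.514 -0.186  0.262]
 [ 0.456 -0.197  0.262]
 [ 0.425 -0.045  0.262]
 [ 0.487 -0.027  0.262]]
box side bottom [[ 0.48  -0.036  0.204]
 [ 0.417 -0.056  0.204]]
lug [[ 0.53  -0.063  0.206]] [[ 0.526 -0.061  0.206]
 [ 0.408 -0.172  0.206]]
scene circle [ 0.49  -0.116] 0.08927201144670582
[ 0.487 -0.116]
side circle [ 0.467 -0.105] 0.09329117497784588
[ 0.466 -0.104]
```

```bash
cat >> h.py <<'E'
from scipy.spatial.transform import Rotation as Ro
def plan(target,yaw,n,turn_n=None):
    """equal world steps; down-pointing tool; prints rows"""
    s=ctrl.sense(); p=np.array(s['tool_pos']); R=Ro.from_euler('xyz',s['tcp_rot'],degrees=True)
    T=Ro.from_euler('xyz',[180,0,yaw],degrees=True); w=(R.inv()*T).as_rotvec()
    m=turn_n or n; out=[]
    for i in range(n):
        dp=R.inv().apply((np.array(target)-p)/n)*1000
        a=w/m if i<m else w*0
        out.append((np.round(dp,1).tolist(),np.round(a,3).tolist())); R=R*Ro.from_rotvec(a)
    for o in out: print(o)
E
python3 - <<'E'
from h import *
plan([.475,-.114,.40],100.8,12,6)
E
```

```text
([-39.9, -41.8, -14.1], [-0.0, 0.0, 0.157])
([-45.9, -35.1, -14.1], [-0.0, 0.0, 0.157])
([-50.9, -27.4, -14.1], [-0.0, 0.0, 0.157])
([-54.5, -19.1, -14.1], [-0.0, 0.0, 0.157])
([-56.9, -10.3, -14.1], [-0.0, 0.0, 0.157])
([-57.8, -1.3, -14.1], [-0.0, 0.0, 0.157])
([-57.3, 7.8, -14.1], [-0.0, 0.0, 0.0])
([-57.3, 7.8, -14.1], [-0.0, 0.0, 0.0])
([-57.3, 7.8, -14.1], [-0.0, 0.0, 0.0])
([-57.3, 7.8, -14.1], [-0.0, 0.0, 0.0])
([-57.3, 7.8, -14.1], [-0.0, 0.0, 0.0])
([-57.3, 7.8, -14.1], [-0.0, 0.0, 0.0])
```

Request:
apply_moves --motion '[{"jaw": 85, "dp": [-40, -42, -14], "angular": [0, 0, 0.157]}, {"jaw": 85, "dp": [-46, -35, -14], "angular": [0, 0, 0.157]}, {"jaw": 85, "dp": [-51, -27, -14], "angular": [0, 0, 0.157]}, {"jaw": 85, "dp": [-54.5, -19, -14], "angular": [0, 0, 0.157]}, {"jaw": 85, "dp": [-57, -10, -14], "angular": [0, 0, 0.157]}, {"jaw": 85, "dp": [-58, -1, -14], "angular": [0, 0, 0.157]}, {"jaw": 85, "dp": [-57, 8, -14], "angular": [0, 0, 0]}, {"jaw": 85, "dp": [-57, 8, -14], "angular": [0, 0, 0]}, {"jaw": 85, "dp": [-57, 8, -14], "angular": [0, 0, 0]}, {"jaw": 85, "dp": [-57, 8, -14], "angular": [0, 0, 0]}, {"jaw": 85, "dp": [-57, 8, -14], "angular": [0, 0, 0]}, {"jaw": 85, "dp": [-57, 8, -14], "angular": [0, 0, 0]}]' --grip_force 20

```text
time_s: 3.15
tool_pos: [0.4786, -0.1138, 0.4]
tcp_rot: [180.0, 0.0, 100.9]
ft_force: [0.8, -0.3, 0.3]
grip_width: 0.085
gripper_force: 0.0
```

Request:
apply_moves --motion '[{"jaw": 85, "dp": [0, 0, 0], "angular": [0, 0, 0]}, {"jaw": 85, "dp": [0, 0, 0], "angular": [0, 0, 0]}, {"jaw": 85, "dp": [0, 0, 0], "angular": [0, 0, 0]}]'

```text
time_s: 3.52
tool_pos: [0.4777, -0.1105, 0.399]
tcp_rot: [-180.0, -0.0, 101.0]
ft_force: [-0.3, 1.0, 0.4]
grip_width: 0.0848
gripper_force: 0.0
```

```bash
python3 - <<'E'
from h import *
np.set_printoptions(precision=4,suppress=True)
s=ctrl.sense(); print(s['tool_pos'],s['tcp_rot'],s['ft_force'],s['time_s'])
c=ctrl.camera_info('wrist'); im=snap('wrist','w1.png')
np.savez('w1.npz',R=c['R'],t=c['t'],camera_matrix=c['camera_matrix'],dist=c['dist'])
print(-np.array(c['R']).T@c['t'],c['R'])
for d in ctrl.cut_out('wrist','box')[:1]:
    m=d['region'].astype(np.uint8); r=cv2.minAreaRect(cv2.findNonZero(m)); print(d['score'],r, ray('wrist',cv2.boxPoints(r),.262,c))
E
```

```text
[ 0.4777 -0.1105  0.399 ] [-179.961    -0.0408  101.0257] [-0.3321  0.9988  0.3803] 3.525
[ 0.4631 -0.0351  0.5401] [[ 0.9817  0.1904 -0.0016]
 [ 0.1821 -0.9368  0.2986]
 [ 0.0554 -0.2934 -0.9544]]
0.96 ((249.5, 179.0), (150.0, 61.0), 90.0) [[ 0.4235 -0.0387  0.262 ]
 [ 0.4831 -0.0273  0.262 ]
 [ 0.519  -0.1917  0.262 ]
 [ 0.4484 -0.2055  0.262 ]]
```

View pics/w1.png

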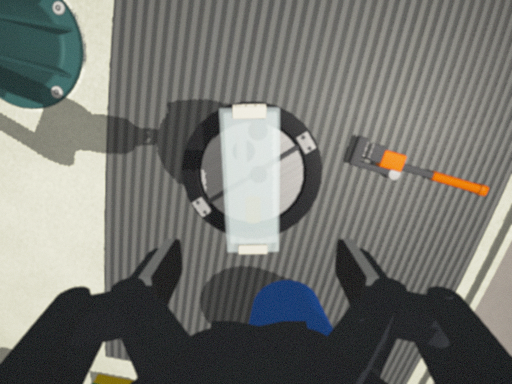

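The wrist view shows the box from (220,108) to (279,251), with its lid nearly vertical in the image. The lugs are at (307,141) and (201,206), and the collar spans columns 183–321.

```bash
python3 - <<'E'
from h import *
np.set_printoptions(precision=4,suppress=True)
c=dict(np.load('w1.npz'))
q=ray('w',[(220,108),(280,107),(279,251),(228,252)],.262,c); print(q,q.mean(0))
for a,b in((0,3),(1,2)): d=q[a]-q[b]; print(np.degrees(np.arctan2(d[1],d[0])))
im=cv2.imread('pics/w1.png',0); 
# lid sides by column gradients
q=ray('w',[(307,141),(201,206)],.206,c); print('lugs',q,q.mean(0),np.degrees(np.arctan2(*(q[0]-q[1])[1::-1])))
p=ray('w',[(183,175),(321,170),(295,117),(205,117),(210,230),(300,227)],.204,c)[:,:2]
from scipy.optimize import least_squares
r=least_squares(lambda x:np.linalg.norm(p-x,axis=1)-.092,[.47,-.11]);print(r.x,r.fun)
print(ctrl.camera_info('wrist')['t'], ctrl.find_in('wrist','flap_centre')[:1])
E
```

```text
[[ 0.4251 -0.0423  0.262 ]
 [ 0.4837 -0.0301  0.262 ]
 [ 0.517  -0.188   0.262 ]
 [ 0.4584 -0.2008  0.262 ]] [ 0.4711 -0.1153  0.262 ]
101.8876259759455
101.92297917790484
lugs [[ 0.5292 -0.0622  0.206 ]
 [ 0.4113 -0.1725  0.206 ]] [ 0.4703 -0.1174  0.206 ] 43.10388016067195
[ 0.471  -0.1228] [-0.0026 -0.0023  0.0016  0.0037  0.002   0.0032]
[-0.4474 -0.2789  0.4793] [{'rect': [250.8, 172.1, 103.3, 81.1], 'score': 0.97}]
```

```bash
python3 - <<'E'
from h import *
plan([.471,-.1155,.228],101.9,6,1)
E
```

```text
([-0.6, -1.3, 28.5], [-0.0, -0.0, -0.015])
([-0.6, -1.3, 28.5], [-0.0, -0.0, -0.0])
([-0.6, -1.3, 28.5], [-0.0, -0.0, -0.0])
([-0.6, -1.3, 28.5], [-0.0, -0.0, -0.0])
([-0.6, -1.3, 28.5], [-0.0, -0.0, -0.0])
([-0.6, -1.3, 28.5], [-0.0, -0.0, -0.0])
```

Request:
apply_moves --motion '[{"jaw": 85, "dp": [-3.5, -7.8, 20], "angular": [0, 0, -0.015]}, {"jaw": 85, "dp": [0, 0, 30], "angular": [0, 0, 0]}, {"jaw": 85, "dp": [0, 0, 30], "angular": [0, 0, 0]}, {"jaw": 85, "dp": [0, 0, 25], "angular": [0, 0, 0]}, {"jaw": 85, "dp": [0, 0, 25], "angular": [0, 0, 0]}, {"jaw": 85, "dp": [0, 0, 20], "angular": [0, 0, 0]}, {"jaw": 85, "dp": [0, 0, 15], "angular": [0, 0, 0]}, {"jaw": 85, "dp": [0, 0, 6], "angular": [0, 0, 0]}, {"jaw": 85, "dp": [0, 0, 0], "angular": [0, 0, 0]}, {"jaw": 85, "dp": [0, 0, 0], "angular": [0, 0, 0]}]'

```text
time_s: 4.92
tool_pos: [0.4719, -0.117, 0.229]
tcp_rot: [179.9, 0.1, 101.8]
ft_force: [0.1, 0.5, -0.0]
grip_width: 0.085
gripper_force: 0.0
```

```bash
python3 - <<'E'
from h import *
np.set_printoptions(precision=4,suppress=True)
s=ctrl.sense(); print(s['tool_pos'],s['tcp_rot'],s['ft_force'],s['time_s'])
a=snap('wrist','w2.png');b=snap('scene','s2.png')
b=cv2.resize(b[60:180,150:270],(384,384),interpolation=cv2.INTER_CUBIC)
cv2.imwrite('pics/c2.png',cv2.resize(np.hstack([a,b])[:,:,::-1],(798,342)))
E
```

```text
[ 0.4719 -0.117   0.229 ] [179.937    0.0501 101.8051] [ 0.1123  0.4598 -0.0161] 4.925
```

View pics/c2.png

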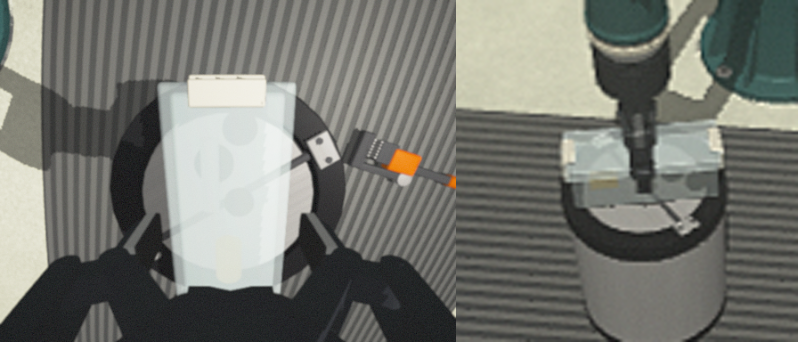

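The box is centred between the open fingers (pads at columns 155 and 305, box centre about 229), so I'll close gently.

Request:
apply_moves --motion '[{"jaw": 76, "dp": [0, 0, 0], "angular": [0, 0, 0]}, {"jaw": 70, "dp": [0, 0, 0], "angular": [0, 0, 0]}, {"jaw": 66, "dp": [0, 0, 0], "angular": [0, 0, 0]}, {"jaw": 63, "dp": [0, 0, 0], "angular": [0, 0, 0]}, {"jaw": 60, "dp": [0, 0, 0], "angular": [0, 0, 0]}, {"jaw": 57, "dp": [0, 0, 0], "angular": [0, 0, 0]}, {"jaw": 54, "dp": [0, 0, 0], "angular": [0, 0, 0]}, {"jaw": 52, "dp": [0, 0, 0], "angular": [0, 0, 0]}]' --grip_force 28

```text
time_s: 6.02
tool_pos: [0.4712, -0.1168, 0.2284]
tcp_rot: [-180.0, 0.0, 101.8]
ft_force: [-2.9, -0.3, 3.9]
grip_width: 0.0614
gripper_force: 31.4
```

Request:
apply_moves --motion '[{"jaw": 52, "dp": [0, 0, -3], "angular": [0, 0, 0]}, {"jaw": 52, "dp": [0, 0, -6], "angular": [0, 0, 0]}, {"jaw": 52, "dp": [0, 0, -10], "angular": [0, 0, 0]}, {"jaw": 52, "dp": [0, 0, -15], "angular": [0, 0, 0]}, {"jaw": 52, "dp": [0, 0, -15], "angular": [0, 0, 0]}, {"jaw": 52, "dp": [0, 0, -12], "angular": [0, 0, 0]}, {"jaw": 52, "dp": [0, 0, -9], "angular": [0, 0, 0]}, {"jaw": 52, "dp": [0, 0, -4], "angular": [0, 0, 0]}, {"jaw": 52, "dp": [0, 0, 0], "angular": [0, 0, 0]}]'

```text
time_s: 7.15
tool_pos: [0.4713, -0.1168, 0.3024]
tcp_rot: [180.0, 0.0, 101.8]
ft_force: [-0.1, 0.3, -1.4]
grip_width: 0.0618
gripper_force: 31.0
```

```bash
python3 - <<'E'
from h import *
plan([.50,.22,.303],101.9,12,1)
b=snap('side','s3.png'); cv2.imwrite('pics/c3.png',cv2.resize(b[80:280,230:400],None,fx=3,fy=3)[:,:,::-1])
E
```

```text
([27.0, 8.1, -0.1], [0.0, 0.0, -0.002])
([27.0, 8.1, -0.1], [0.0, 0.0, -0.0])
([27.0, 8.1, -0.1], [0.0, 0.0, -0.0])
([27.0, 8.1, -0.1], [0.0, 0.0, -0.0])
([27.0, 8.1, -0.1], [0.0, 0.0, -0.0])
([27.0, 8.1, -0.1], [0.0, 0.0, -0.0])
([27.0, 8.1, -0.1], [0.0, 0.0, -0.0])
([27.0, 8.1, -0.1], [0.0, 0.0, -0.0])
([27.0, 8.1, -0.1], [0.0, 0.0, -0.0])
([27.0, 8.1, -0.1], [0.0, 0.0, -0.0])
([27.0, 8.1, -0.1], [0.0, 0.0, -0.0])
([27.0, 8.1, -0.1], [0.0, 0.0, -0.0])
```

View pics/c3.png

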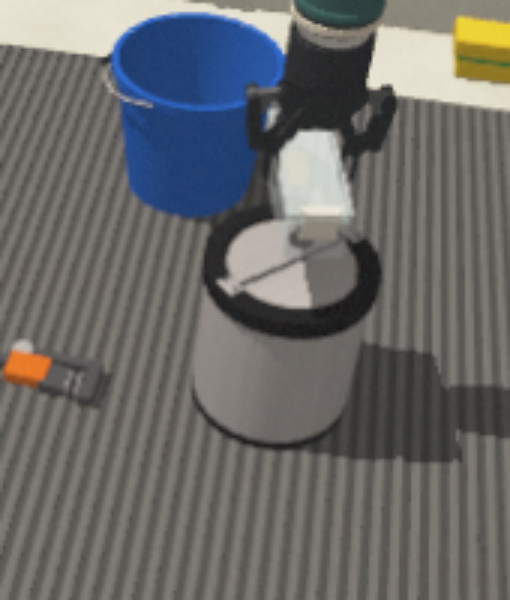

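The box is lifted and level at crop (315,185), clear of the bin. I'll carry it to the free mat on the left.

Request:
apply_moves --motion '[{"jaw": 52, "dp": [12, 3, 0], "angular": [0, 0, 0]}, {"jaw": 52, "dp": [24, 8, 0], "angular": [0, 0, 0]}, {"jaw": 52, "dp": [34, 10, 0], "angular": [0, 0, 0]}, {"jaw": 52, "dp": [38, 11, 0], "angular": [0, 0, 0]}, {"jaw": 52, "dp": [38, 11, 0], "angular": [0, 0, 0]}, {"jaw": 52, "dp": [38, 11, 0], "angular": [0, 0, 0]}, {"jaw": 52, "dp": [38, 11, 0], "angular": [0, 0, 0]}, {"jaw": 52, "dp": [38, 11, 0], "angular": [0, 0, 0]}, {"jaw": 52, "dp": [32, 10, 0], "angular": [0, 0, 0]}, {"jaw": 52, "dp": [22, 7, 0], "angular": [0, 0, 0]}, {"jaw": 52, "dp": [10, 4, 0], "angular": [0, 0, 0]}, {"jaw": 52, "dp": [0, 0, 0], "angular": [0, 0, 0]}]'

```text
time_s: 8.7
tool_pos: [0.4997, 0.2207, 0.3019]
tcp_rot: [-180.0, 0.0, 101.9]
ft_force: [0.7, -0.3, -1.1]
grip_width: 0.0615
gripper_force: 31.0
```

Request:
apply_moves --motion '[{"jaw": 52, "dp": [0, 0, 12], "angular": [0, 0, 0]}, {"jaw": 52, "dp": [0, 0, 25], "angular": [0, 0, 0]}, {"jaw": 52, "dp": [0, 0, 35], "angular": [0, 0, 0]}, {"jaw": 52, "dp": [0, 0, 40], "angular": [0, 0, 0]}, {"jaw": 52, "dp": [0, 0, 40], "angular": [0, 0, 0]}, {"jaw": 52, "dp": [0, 0, 36], "angular": [0, 0, 0]}, {"jaw": 52, "dp": [0, 0, 28], "angular": [0, 0, 0]}, {"jaw": 52, "dp": [0, 0, 20], "angular": [0, 0, 0]}, {"jaw": 52, "dp": [0, 0, 12], "angular": [0, 0, 0]}, {"jaw": 52, "dp": [0, 0, 6], "angular": [0, 0, 0]}, {"jaw": 52, "dp": [0, 0, 2], "angular": [0, 0, 0]}, {"jaw": 52, "dp": [0, 0, 0], "angular": [0, 0, 0]}]'

```text
time_s: 10.2
tool_pos: [0.5004, 0.2203, 0.0468]
tcp_rot: [179.9, 0.0, 101.8]
ft_force: [-0.8, -0.3, -1.7]
grip_width: 0.0619
gripper_force: 31.1
```

Request:
apply_moves --motion '[{"jaw": 52, "dp": [0, 0, 3], "angular": [0, 0, 0]}, {"jaw": 52, "dp": [0, 0, 4], "angular": [0, 0, 0]}, {"jaw": 52, "dp": [0, 0, 3], "angular": [0, 0, 0]}, {"jaw": 52, "dp": [0, 0, 2], "angular": [0, 0, 0]}, {"jaw": 52, "dp": [0, 0, 1.5], "angular": [0, 0, 0]}, {"jaw": 52, "dp": [0, 0, 1], "angular": [0, 0, 0]}, {"jaw": 52, "dp": [0, 0, 1], "angular": [0, 0, 0]}, {"jaw": 52, "dp": [0, 0, 1], "angular": [0, 0, 0]}, {"jaw": 52, "dp": [0, 0, 0], "angular": [0, 0, 0]}]'

```text
time_s: 11.32
tool_pos: [0.4999, 0.2202, 0.0297]
tcp_rot: [-180.0, 0.0, 101.8]
ft_force: [0.4, 0.1, -1.9]
grip_width: 0.0616
gripper_force: 31.1
```

Request:
apply_moves --motion '[{"jaw": 52, "dp": [0, 0, 0.6], "angular": [0, 0, 0]}, {"jaw": 52, "dp": [0, 0, 0.6], "angular": [0, 0, 0]}, {"jaw": 52, "dp": [0, 0, 0.4], "angular": [0, 0, 0]}, {"jaw": 52, "dp": [0, 0, 0], "angular": [0, 0, 0]}, {"jaw": 52, "dp": [0, 0, 0], "angular": [0, 0, 0]}]'

```text
time_s: 11.95
tool_pos: [0.5, 0.2202, 0.0285]
tcp_rot: [180.0, 0.0, 101.8]
ft_force: [-1.8, -0.6, 4.7]
grip_width: 0.0615
gripper_force: 31.7
```

Contact with the mat shows in the force reading, so I'll open slowly and rise.

Request:
apply_moves --motion '[{"jaw": 62, "dp": [0, 0, 0], "angular": [0, 0, 0]}, {"jaw": 65, "dp": [0, 0, 0], "angular": [0, 0, 0]}, {"jaw": 72, "dp": [0, 0, 0], "angular": [0, 0, 0]}, {"jaw": 80, "dp": [0, 0, 0], "angular": [0, 0, 0]}, {"jaw": 85, "dp": [0, 0, 0], "angular": [0, 0, 0]}, {"jaw": 85, "dp": [0, 0, 0], "angular": [0, 0, 0]}, {"jaw": 85, "dp": [0, 0, -10], "angular": [0, 0, 0]}, {"jaw": 85, "dp": [0, 0, -25], "angular": [0, 0, 0]}, {"jaw": 85, "dp": [0, 0, -40], "angular": [0, 0, 0]}, {"jaw": 85, "dp": [0, 0, -55], "angular": [0, 0, 0]}, {"jaw": 85, "dp": [0, 0, -60], "angular": [0, 0, 0]}, {"jaw": 85, "dp": [0, 0, -60], "angular": [0, 0, 0]}]'

```text
time_s: 13.45
tool_pos: [0.4995, 0.2201, 0.2809]
tcp_rot: [180.0, 0.0, 101.8]
ft_force: [1.3, 0.8, 0.4]
grip_width: 0.085
gripper_force: 0.0
```

Request:
apply_moves --motion '[{"jaw": 40, "dp": [0, 0, -40], "angular": [0, 0, 0]}, {"jaw": 0, "dp": [0, 0, -20], "angular": [0, 0, 0]}, {"jaw": 0, "dp": [0, 0, 0], "angular": [0, 0, 0]}]'

```text
time_s: 13.82
tool_pos: [0.5008, 0.2205, 0.3406]
tcp_rot: [179.7, -0.0, 101.8]
ft_force: [-0.0, -0.3, -0.6]
grip_width: 0.0321
gripper_force: 0.0
```

```bash
python3 - <<'E'
from h import *
np.set_printoptions(precision=4,suppress=True)
s=ctrl.sense(); print(s['tool_pos'],s['tcp_rot'],s['time_s'])
a=snap('scene','s4.png');b=snap('side','d4.png')
f=lambda x:cv2.resize(x,(400,500))
cv2.imwrite('pics/c4.png',np.hstack([cv2.resize(a[80:230,150:330],(400,333)),cv2.resize(b[130:380,220:520],(400,333))])[:,:,::-1])
ra=[]
for n in('scene','side'):
    d=ctrl.cut_out(n,'flap_centre')
    print(n,[(e['score'],e['rect']) for e in d[:2]])
    d=ctrl.find_in(n,'box'); print([(e['score'],ray(n,[e['rect'][:2]],.034)) for e in d[:2]])
E
```

```text
[0.5008 0.2205 0.3406] [179.7424  -0.017  101.8053] 13.825
scene [(0.87, [217.9, 126.3, 38.1, 28.8])]
[(0.98, array([[0.5075, 0.2243, 0.034 ]]))]
side [(0.73, [342.4, 169.8, 13.2, 21.2])]
[(0.74, array([[0.4947, 0.2232, 0.034 ]]))]
```

View pics/c4.png

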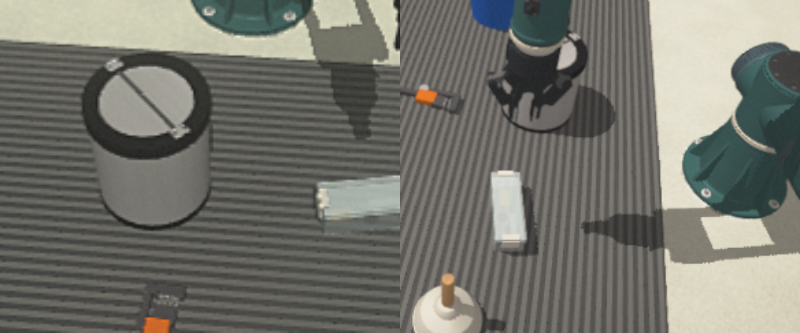

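The box stands upright on the mat at about (0.50, 0.22). The bin is unmoved, and its pivot lugs are at scene crop (114,64) and (180,130). I'll refine the flap centre and plan the approach to the half farther from the robot.

```bash
python3 - <<'E'
from h import *
np.set_printoptions(precision=4,suppress=True)
S=lambda a:np.array(a,float)*[180/400,150/333]+[150,80]
q=ray('scene',S([(114,64),(180,130)]),.207); print(q,q.mean(0),np.degrees(np.arctan2(*(q[1]-q[0])[1::-1])))
from scipy.optimize import least_squares
p=ray('scene',S([(82,105),(211,103),(147,53),(147,157),(100,139),(195,138),(100,72),(194,72)]),.203)[:,:2]
r=least_squares(lambda x:np.linalg.norm(p-x,axis=1)-.092,[.47,-.11]);print(r.x,r.fun)
u=np.array([np.cos(np.radians(-46.9)),np.sin(np.radians(-46.9))])
t=np.array([.470,-.117])+.045*u; print(t)
plan([*t,.34],133.1,8,3)
E
```

```text
[[ 0.4141 -0.1732  0.207 ]
 [ 0.5295 -0.0633  0.207 ]] [ 0.4718 -0.1182  0.207 ] 43.592057731019054
[ 0.4812 -0.1163] [-0.0014 -0.0018  0.0065  0.0052 -0.0028  0.0019  0.0005 -0.0034]
[ 0.5007 -0.1499]
([-45.3, -9.3, -0.4], [-0.001, -0.0, -0.182])
([-42.9, -17.3, -0.4], [-0.001, -0.0, -0.182])
([-39.0, -24.8, -0.4], [-0.001, -0.0, -0.182])
([-33.9, -31.5, -0.4], [-0.0, -0.0, -0.0])
([-33.9, -31.5, -0.4], [-0.0, -0.0, -0.0])
([-33.9, -31.5, -0.4], [-0.0, -0.0, -0.0])
([-33.9, -31.5, -0.4], [-0.0, -0.0, -0.0])
([-33.9, -31.5, -0.4], [-0.0, -0.0, -0.0])
```

Request:
apply_moves --motion '[{"jaw": 0, "dp": [-45, -9, 0], "angular": [0, 0, -0.182]}, {"jaw": 0, "dp": [-43, -17, 0], "angular": [0, 0, -0.182]}, {"jaw": 0, "dp": [-39, -25, 0], "angular": [0, 0, -0.182]}, {"jaw": 0, "dp": [-34, -31.5, 0], "angular": [0, 0, 0]}, {"jaw": 0, "dp": [-34, -31.5, 0], "angular": [0, 0, 0]}, {"jaw": 0, "dp": [-34, -31.5, 0], "angular": [0, 0, 0]}, {"jaw": 0, "dp": [-34, -31.5, 0], "angular": [0, 0, 0]}, {"jaw": 0, "dp": [-34, -31.5, 0], "angular": [0, 0, 0]}, {"jaw": 0, "dp": [0, 0, 40], "angular": [0, 0, 0]}, {"jaw": 0, "dp": [0, 0, 30], "angular": [0, 0, 0]}, {"jaw": 0, "dp": [0, 0, 15], "angular": [0, 0, 0]}, {"jaw": 0, "dp": [0, 0, 0], "angular": [0, 0, 0]}]'

```text
time_s: 15.62
tool_pos: [0.5013, -0.1496, 0.2521]
tcp_rot: [-179.9, -0.1, 133.1]
ft_force: [-0.3, 1.1, 0.6]
grip_width: 0.0001
gripper_force: 0.0
```

```bash
python3 - <<'E'
from h import *
np.set_printoptions(precision=4,suppress=True)
s=ctrl.sense(); print(s['tool_pos'],s['tcp_rot'],s['time_s'],s['ft_force'],s['grip_width'])
plan([.501,-.1503,.212],133.2,1)
a=snap('scene','s5.png');b=snap('side','d5.png')
cv2.imwrite('pics/c5.png',np.hstack([cv2.resize(a[80:180,160:260],(400,400)),cv2.resize(b[120:220,280:380],(400,400))])[:,:,::-1])
E
```

```text
[ 0.5013 -0.1496  0.2521] [-179.9314   -0.1411  133.0995] 15.625 [-0.3112  1.1074  0.5605] 0.00010009139628112907
([-0.4, -0.7, 40.1], [-0.001, -0.002, -0.002])
```

View pics/c5.png

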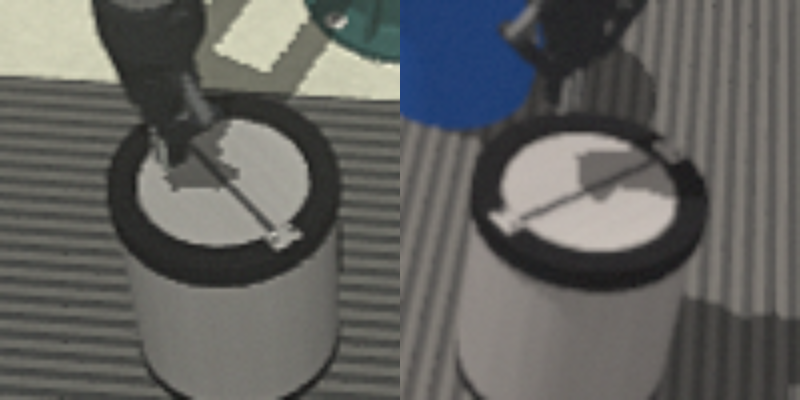

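The shut fingers hang above the flap, with the tip at scene crop (175,160) and side crop (555,105). I'll check where they land numerically.

```bash
python3 - <<'E'
from h import *
np.set_printoptions(precision=1,suppress=True)
X=[[.5013,-.1496,.252],[.501,-.150,.201],[.471,-.1175,.201]]
print((proj('scene',X)-[160,80])*4, (proj('side',X)-[280,120])*4+[400,0])
E
```

```text
[[171.4 157.8]
 [177.6 203.6]
 [224.6 177.7]] [[558.6 103.7]
 [551.1 153.7]
 [585.5 186.6]]
```

Request:
apply_moves --motion '[{"jaw": 0, "dp": [0, 0, 15], "angular": [0, 0, 0]}, {"jaw": 0, "dp": [0, 0, 15], "angular": [0, 0, 0]}, {"jaw": 0, "dp": [0, 0, 8], "angular": [0, 0, 0]}, {"jaw": 0, "dp": [0, 0, 5], "angular": [0, 0, 0]}, {"jaw": 0, "dp": [0, 0, 4], "angular": [0, 0, 0]}, {"jaw": 0, "dp": [0, 0, 3], "angular": [0, 0, 0]}, {"jaw": 0, "dp": [0, 0, 3], "angular": [0, 0, 0]}, {"jaw": 0, "dp": [0, 0, 2], "angular": [0, 0, 0]}, {"jaw": 0, "dp": [0, 0, 2], "angular": [0, 0, 0]}, {"jaw": 0, "dp": [0, 0, 0], "angular": [0, 0, 0]}]'

```text
time_s: 16.98
tool_pos: [0.5022, -0.15, 0.1962]
tcp_rot: [180.0, 0.0, 133.1]
ft_force: [-0.4, -0.1, 1.0]
grip_width: 0.0002
gripper_force: 0.5
```

Request:
apply_moves --motion '[{"jaw": 0, "dp": [0, 0, 2], "angular": [0, 0, 0]}, {"jaw": 0, "dp": [0, 0, 3], "angular": [0, 0, 0]}, {"jaw": 0, "dp": [0, 0, 3], "angular": [0, 0, 0]}, {"jaw": 0, "dp": [0, 0, 3], "angular": [0, 0, 0]}, {"jaw": 0, "dp": [0, 0, 3], "angular": [0, 0, 0]}, {"jaw": 0, "dp": [0, 0, 3], "angular": [0, 0, 0]}, {"jaw": 0, "dp": [0, 0, 3], "angular": [0, 0, 0]}, {"jaw": 0, "dp": [0, 0, 3], "angular": [0, 0, 0]}, {"jaw": 0, "dp": [0, 0, 2], "angular": [0, 0, 0]}, {"jaw": 0, "dp": [0, 0, 1], "angular": [0, 0, 0]}, {"jaw": 0, "dp": [0, 0, 0], "angular": [0, 0, 0]}, {"jaw": 0, "dp": [0, 0, 0], "angular": [0, 0, 0]}]'

```text
time_s: 18.48
tool_pos: [0.5028, -0.1505, 0.1705]
tcp_rot: [180.0, 0.1, 133.1]
ft_force: [0.6, 0.4, 5.3]
grip_width: -0.0002
gripper_force: 2.1
```

```bash
python3 - <<'E'
from h import *
np.set_printoptions(precision=3,suppress=True)
s=ctrl.sense(); print(s['tool_pos'],s['time_s'],s['ft_force'],s['moment'])
a=snap('scene','s6.png');b=snap('side','d6.png')
cv2.imwrite('pics/c6.png',np.hstack([cv2.resize(a[80:180,160:260],(400,400),interpolation=cv2.INTER_CUBIC),cv2.resize(b[100:200,280:380],(400,400),interpolation=cv2.INTER_CUBIC)])[:,:,::-1])
u=np.array([.683,-.730,0]);w=np.array([.730,.683,0]);c=np.array([.471,-.1175,.201])
for th in(35,40,45,50,55):
    t=np.radians(th); e=-u*np.cos(t)+[0,0,np.sin(t)]
    X=[c+.067*e, c+.067*(e*.707+w*.707), c+.067*(e*.707-w*.707)]
    print(th,((proj('scene',X)-[160,80])*4).tolist(),((proj('side',X)-[280,100])*4+[400,0]).tolist())
E
```

```text
[ 0.503 -0.151  0.171] 18.475 [0.597 0.422 5.254] [-0.033  0.027  0.04 ]
35 [[278.9248703955616, 111.2842003011902], [299.09875726108964, 166.46821828671688], [227.8333092618409, 96.50946067539218]] [[638.6193569098991, 271.39713237330056], [572.3529306742307, 292.0040624519071], [671.1231743128387, 248.56516346298645]]
40 [[274.9349492665792, 108.97381054219812], [296.30235781463944, 164.97727933812212], [224.92553988907696, 94.86689246640736]] [[636.5427026467041, 263.9071562249451], [570.8321624901148, 286.72022490539405], [669.721964922396, 243.4099297415072]]
45 [[270.5219776199626, 107.1782716341225], [293.20864333837426, 163.85443120315097], [221.73534488684936, 93.58518578211908]] [[634.0530907278121, 256.4254225202453], [569.0378917392127, 281.43882193887134], [668.0299188305789, 238.26856748879493]]
50 [[265.71641483882627, 105.91821698658799], [289.839588289605, 163.1117232597361], [218.28563270859058, 92.67747878443038]] [[631.1714854313454, 249.01769437102098], [566.984842619737, 276.20445201228165], [666.0608344235711, 233.18435893475885]]
55 [[260.5528364035498, 105.21010813629664], [286.21983351273616, 162.75822792602042], [214.60184313087018, 92.15400457022616]] [[627.9228377867935, 241.74918669671456], [564.6901788749221, 271.0613695043394], [663.8311010006853, 228.20014506452094]]
```

View pics/c6.png

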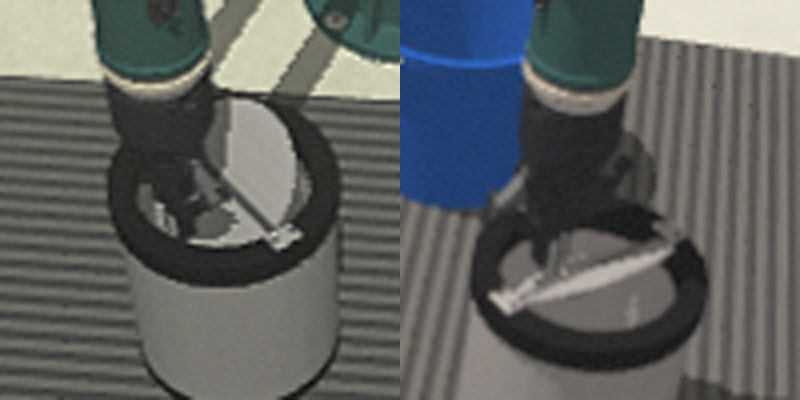

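The flap's far half is down. Its raised half shows edge-on in the side crop, lower edge about (570,293) to (636,268), which fits a tilt of about 40°. I'll go slightly lower, then measure it against the projected rim.

Request:
apply_moves --motion '[{"jaw": 0, "dp": [0, 0, 2], "angular": [0, 0, 0]}, {"jaw": 0, "dp": [0, 0, 2], "angular": [0, 0, 0]}, {"jaw": 0, "dp": [0, 0, 0.5], "angular": [0, 0, 0]}, {"jaw": 0, "dp": [0, 0, 0], "angular": [0, 0, 0]}, {"jaw": 0, "dp": [0, 0, 0], "angular": [0, 0, 0]}]'

```text
time_s: 19.2
tool_pos: [0.503, -0.1506, 0.1661]
tcp_rot: [180.0, 0.1, 133.1]
ft_force: [0.3, -1.2, 5.6]
grip_width: -0.0002
gripper_force: 2.2
```

```bash
python3 - <<'E'
from h import *
np.set_printoptions(precision=1,suppress=True)
s=ctrl.sense(); print(np.array(s['tool_pos'])*1000,s['time_s'],s['ft_force'])
a=snap('scene','s7.png');b=snap('side','d7.png')
u=np.array([.683,-.730,0]);w=np.array([.730,.683,0]);c=np.array([.471,-.1175,.201])
ph=np.radians(np.arange(-90,91,3))
cols=[324,330,334,338,342]
print('side profile rows 155..175'); 
for k in cols: print(k,b[154:178,k].mean(1).astype(int))
rows=[112,116,120,124]
print('scene cols 218..242')
for r in rows: print(r,a[r,218:243].mean(1).astype(int))
for th in(36,40,44,48,52):
    t=np.radians(th); e=-u*np.cos(t)+[0,0,np.sin(t)]; n=u*np.sin(t)+[0,0,np.cos(t)]
    f=lambda h:np.array([c-h*n+.067*(np.cos(p)*e+np.sin(p)*w) for p in ph])
    out=[]
    for h in(0,.004):
        q=proj('side',f(h)); q=q[np.argsort(q[:,0])]
        out.append(np.interp(cols,q[:,0],q[:,1]))
    q=proj('scene',f(0)); i=q[:,0].argmax(); hi=q[:,0]>228; o=[]
    q=q[(ph>np.radians(0))]; q=q[np.argsort(q[:,1])]; 
    q2=proj('scene',f(.004))[ph>0]; q2=q2[np.argsort(q2[:,1])]
    print(th,out[0],out[1],'scene',np.interp(rows,q[:,1],q[:,0]),np.interp(rows,q2[:,1],q2[:,0]))
E
```

```text
[ 503.  -150.6  166.1] 19.2 [ 0.3 -1.2  5.6]
side profile rows 155..175
324 [ 36  38  31  64  99 106 108 107 106 108 107 103  96  97 125 163 181 166
 108  68  92 103 105 106]
330 [ 30  31  25  41  77 106 105 103 106 102  88  74 131 174 182 168 112  89
 106 104 106 105 107 105]
334 [ 29  31  30  27  35  76 107 105  95  78 109 160 176 171 127  83  98 104
 107 105 103 104 105 103]
338 [ 28  28  27  27  25  31  53  74  87 135 173 166 140 112 103 101 103 102
 105 103 109 116 115 115]
342 [ 32  34  35  31  31  39  70  90 135 166 141 117 106 104 104 104 105 104
 104 104 104 102 104 100]
scene cols 218..242
112 [161 156 154 153 153 157 157 158 158 159 162 169 153  57  40  46  43  46
  44  47  39  52  87 105 102]
116 [155 153 154 154 155 154 154 155 155 158 158 159 161 175 169  24  35  41
  46  46  43  45  46  42  62]
120 [155 155 153 152 152 150 153 157 157 156 154 156 157 161 151 111  81  55
  36  39  45  41  39  44  46]
124 [152 150 154 153 156 155 156 152 153 154 157 158 160 158 148 118 115 111
  81  50  39  43  44  46  44]
36 [172.5 170.9 169.6 168.1 166.3] [173.9 172.3 171.  169.6 167.8] scene [232.7 234.1 234.6 234.4] [233.1 234.6 235.3 235.1]
40 [171.3 169.5 168.1 166.5 164.6] [172.7 170.9 169.5 167.9 166.1] scene [232.1 233.5 234.  233.9] [232.6 234.1 234.7 234.7]
44 [170.1 168.  166.4 164.8 162.9] [171.5 169.4 167.9 166.2 164.4] scene [231.4 232.8 233.4 233.4] [232.1 233.5 234.2 234.2]
48 [168.8 166.4 164.7 163.  161.2] [170.2 167.9 166.2 164.5 162.7] scene [230.7 232.1 232.7 232.8] [231.4 232.8 233.5 233.6]
52 [167.4 164.8 163.  161.3 159.6] [168.9 166.3 164.5 162.8 161. ] scene [229.8 231.3 232.  232.2] [230.6 232.1 232.9 233.1]
```

The rim measurement gives about 44–46° (side 44°, scene about 46°, fingertip geometry 45°), at 5.6 N. I'll hold it there.

Request:
apply_moves --motion '[{"jaw": 0, "dp": [0, 0, 0], "angular": [0, 0, 0]}, {"jaw": 0, "dp": [0, 0, 0], "angular": [0, 0, 0]}, {"jaw": 0, "dp": [0, 0, 0], "angular": [0, 0, 0]}, {"jaw": 0, "dp": [0, 0, 0], "angular": [0, 0, 0]}, {"jaw": 0, "dp": [0, 0, 0], "angular": [0, 0, 0]}, {"jaw": 0, "dp": [0, 0, 0], "angular": [0, 0, 0]}, {"jaw": 0, "dp": [0, 0, 0], "angular": [0, 0, 0]}, {"jaw": 0, "dp": [0, 0, 0], "angular": [0, 0, 0]}, {"jaw": 0, "dp": [0, 0, 0], "angular": [0, 0, 0]}, {"jaw": 0, "dp": [0, 0, 0], "angular": [0, 0, 0]}, {"jaw": 0, "dp": [0, 0, 0], "angular": [0, 0, 0]}, {"jaw": 0, "dp": [0, 0, 0], "angular": [0, 0, 0]}]'

```text
time_s: 20.8
tool_pos: [0.503, -0.1506, 0.1661]
tcp_rot: [180.0, 0.1, 133.1]
ft_force: [0.0, -0.3, 6.1]
grip_width: 0.0002
gripper_force: 2.2
```

Request:
apply_moves --motion '[{"jaw": 0, "dp": [0, 0, 0], "angular": [0, 0, 0]}, {"jaw": 0, "dp": [0, 0, 0], "angular": [0, 0, 0]}, {"jaw": 0, "dp": [0, 0, 0], "angular": [0, 0, 0]}, {"jaw": 0, "dp": [0, 0, 0], "angular": [0, 0, 0]}, {"jaw": 0, "dp": [0, 0, 0], "angular": [0, 0, 0]}, {"jaw": 0, "dp": [0, 0, 0], "angular": [0, 0, 0]}, {"jaw": 0, "dp": [0, 0, 0], "angular": [0, 0, 0]}, {"jaw": 0, "dp": [0, 0, 0], "angular": [0, 0, 0]}, {"jaw": 0, "dp": [0, 0, 0], "angular": [0, 0, 0]}, {"jaw": 0, "dp": [0, 0, 0], "angular": [0, 0, 0]}, {"jaw": 0, "dp": [0, 0, 0], "angular": [0, 0, 0]}, {"jaw": 0, "dp": [0, 0, 0], "angular": [0, 0, 0]}]'

```text
time_s: 22.3
tool_pos: [0.503, -0.1506, 0.1661]
tcp_rot: [180.0, 0.1, 133.1]
ft_force: [0.9, -1.6, 5.2]
grip_width: 0.0001
gripper_force: 2.2
```

Request:
apply_moves --motion '[{"jaw": 0, "dp": [0, 0, 0], "angular": [0, 0, 0]}, {"jaw": 0, "dp": [0, 0, 0], "angular": [0, 0, 0]}, {"jaw": 0, "dp": [0, 0, 0], "angular": [0, 0, 0]}, {"jaw": 0, "dp": [0, 0, 0], "angular": [0, 0, 0]}, {"jaw": 0, "dp": [0, 0, 0], "angular": [0, 0, 0]}, {"jaw": 0, "dp": [0, 0, 0], "angular": [0, 0, 0]}, {"jaw": 0, "dp": [0, 0, 0], "angular": [0, 0, 0]}, {"jaw": 0, "dp": [0, 0, 0], "angular": [0, 0, 0]}, {"jaw": 0, "dp": [0, 0, 0], "angular": [0, 0, 0]}, {"jaw": 0, "dp": [0, 0, 0], "angular": [0, 0, 0]}, {"jaw": 0, "dp": [0, 0, 0], "angular": [0, 0, 0]}, {"jaw": 0, "dp": [0, 0, 0], "angular": [0, 0, 0]}]'

```text
time_s: 23.8
tool_pos: [0.503, -0.1507, 0.1661]
tcp_rot: [180.0, 0.1, 133.1]
ft_force: [0.6, -0.8, 6.2]
grip_width: 0.0002
gripper_force: 2.2
```

```bash
python3 - <<'E'
from h import *
s=ctrl.sense(); print(s['tool_pos'],s['time_s'],s['ft_force'])
b=snap('side','d8.png');a=snap('scene','s8.png')
for k in(324,330,334,338,342): print(k,b[162:176,k].mean(1).astype(int))
print('mean diff vs hold start',np.abs(b.astype(int)-cv2.imread('pics/d7.png')[:,:,::-1]).mean())
cv2.imwrite('pics/c8.png',np.hstack([cv2.resize(a,(400,300)),cv2.resize(b,(400,300))])[:,:,::-1])
E
```

```text
[ 0.50299054 -0.15065645  0.16613559] 23.8 [ 0.58694457 -0.8289028   6.24014381]
324 [107 107 107 103  96  95 125 163 180 167 111  67  92 105]
330 [106 103  89  73 130 172 182 167 110  88 106 106 105 108]
334 [ 98  78 110 157 176 168 128  82  98 106 105 105 103 104]
338 [ 84 137 173 167 143 110 103 102 102 101 103 103 109 117]
342 [136 166 143 117 106 106 104 104 105 104 105 103 101 103]
mean diff vs hold start 1.2025943332248263
```

View pics/c8.png

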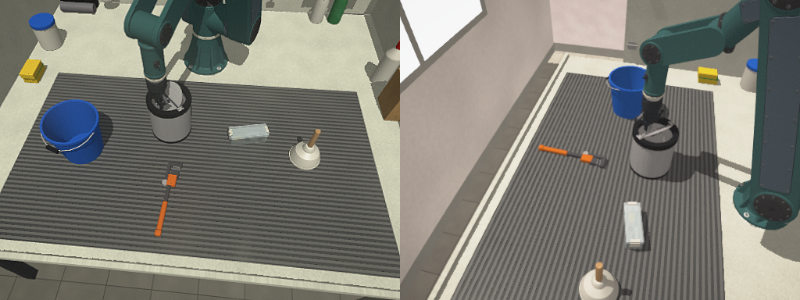

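The box is upright on the mat at (248,132), and the bin, bucket, plunger and wrench are where they started. The flap has stayed at the same tilt for 4.6 s, so I'm handing in.

```bash
python3 -c "
from cell import ctrl
print(ctrl.sign_off())"
```

```text
the job is handed in; nothing more can be done
None
```

The job is handed in at 24 s: the box was gripped at about 31 N and stands upright on the mat, clear of the bin, and the flap was held at about 45° (measured 44–46°) for 4.6 s and is still held there, with the bin, bucket, plunger and wrench where they were.

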